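# Close the dust separator and hold its gate at the index

### The job

Get the dust separator ready for a suction check: press the loose lid down into the round canister until its flange sits level and tight on the rim all round, and only then pull the spring-loaded gate out by its upright tab until its pointer is in line with the ear of the index clip on the scale. The gate snaps shut when let go, so finish while still holding it steadily there. Leave the index clip where it is set and the mug, battery and pliers alone.

Things in the scene. Friction and masses are not known exactly. Their poses are not given: they have to be found in the camera images.
- separator: dust separator, fixed. Origin on the bench under the canister's axis, z up. Base plate x -260 to 65 mm, 136 wide; square grey housing 126 x 126, top z 40 mm; on it a round open steel canister, 110 mm outside, 102 mm bore, rim z 120 mm. The gate slides out along -x between two guide bars (tops z 30 mm, to x -244 mm). At x below -63 mm only the pull tab stands above z 46 mm.
- rim (a point): centre of the canister mouth, level with the rim, 120 mm above the bench. Three small sprung catch balls in the bore resist the lid's tapered plug: the lid alone rests several mm too high and must be pushed down with roughly 5 to 20 N until its flange meets the rim; it then stays. A fixed black battery charger, 131 mm high, stands at least 90 mm to the right (world -y) of this point.
- lid: loose round lid, about 0.15 kg, lying plug down. Origin at the centre of the plug's underside, z up. Plug 94 mm across (tapered to 76 mm at its foot), 24 mm deep; steel flange 120 mm across, z 24 to 30 mm; in the centre on top an upright round black knob, 28 mm across, z 30 to 60 mm. Its yaw does not matter.
- lid_seat (a point): centre of the underside of the lid's flange (24 mm above the lid's origin); when the lid is seated it lies level with the rim point, at most 5 mm beside it
- knob_top (a point): centre of the top of the lid's knob
- tab_top (a point): centre of the top edge of the gate's upright steel pull tab: 8 mm thick along the pull, 34 mm wide across it, from 25 to 95 mm above the bench; 155 mm from the canister axis along the separator's -x when the gate is shut. The tab, the blade under it and the pointer are one sliding part.
- pointer_tip (a point): tip of the gate's pointer, 34 mm above the bench, 50 mm to the separator's -y side, at the same x as the tab's centre
- blade (a joint): how far the gate is out (m): 0 shut, at most 0.080. Spring: 3.5 N when shut, plus 1 N per 10 mm; it pulls the gate shut when let go. It also drags a compliant arm back a few mm, so check the value and correct.
- mark (a point): inner edge of the upright ear (3 mm thick along the slide) of the small black index clip on the scale guide, 38 mm above the bench, 53 mm to the separator's -y side; axes as the separator's. The clip can be pushed along by mistake (4 N), so keep off it; its ear ends 44 mm above the bench.
- clip (a joint): setting of the index clip (m): the pointer is in line with the ear when the gate's joint value equals this; 0.03 to 0.06
- mug: green and white mug, 78 mm across without its handle (116 mm with it), 101 mm high, standing behind the separator; origin under its centre; a bystander
- battery: battery grip, 55 x 70 x 54 mm, standing on the right side of the bench; origin under its centre; a bystander
- pliers: pliers with red handles, 55 x 153 x 11 mm, lying in front; origin under the centre; a bystander

How it is judged:
On the way, in this order (a step that is already met when the one before it is completed fails the run):
1. the lid is pressed home and level on the canister rim (z of lid_seat in the frame of rim between -0.003 and 0.003 m and horizontal distance between lid_seat and rim below 0.006 m and angle between lid's own z axis and vertical below 0.04 rad), for 0.2 s.
2. the gate is pulled out to the index clip and held (x of pointer_tip in the frame of mark between -0.005 and 0.005 m and contact force between the fingers and blade above 2 N), for 0.3 s.
At the end, for the whole second after the job is handed in: The lid's flange lies within 3 mm of rim height and 6 mm of the canister's axis, tilted less than 0.04 rad; the gate's pointer is within 5 mm of the index clip's ear along the slide, at rest (under 0.02 m/s), held there by the fingers with more than 2 N against the spring (all of step 1 and all of step 2 and velocity of joint blade between -0.02 and 0.02 m/s and distance of lid from where it was at the start of the episode above 0.05 m); the arm keeps its last pose, push and grip.
It fails at once if the gate is pulled out (more than 10 mm) while the lid is not seated (flange more than 4 mm above the rim or 20 mm off its centre) (value of joint blade above 0.01 m and (z of lid_seat in the frame of rim above 0.004 m or horizontal distance between lid_seat and rim above 0.02 m)).
It fails at once if the index clip is shifted by more than 4 mm (distance of mark from where it was at the start of the episode above 0.004 m).
It fails at once if the mug, battery or pliers are moved by more than 20 mm (distance of any of mug, battery, pliers from where it was at the start of the episode above 0.02 m).
It also fails if it takes over 61 s, if anything falls off the work surface, if the arm or the gripper's body presses on something with over 40 N, if the wrist force passes 120 N, or if a joint passes its speed limit or range.

### The arm

A 6-joint arm with a two-finger parallel gripper is mounted at the origin on a cart in front of the work surface, level with it; the furniture and walls round the work are solid. World frame = base frame: x ahead of the robot, y to its left, z up, the work surface at z = 0. Lengths are in m, angles in rad, forces in N, time in s.
With the tool pointing down it reaches from about 0.35 to 0.775 m from the base axis. Payload 5.5 kg.
Tool frame: the origin (TCP) lies at the very end of the fingers, on their centre line; the grasp point (between the pads) lies behind it (env.hold_point_z is the z of the grasp point in the tool frame, in m); z points along the fingers, y is the line along which they close (so a half turn about z gives the same grasp; the last joint's range is limited). The gripper opens to 85 mm and grips with 20 to 120 N. Pads are 22 mm wide; open, the fingers measure 114 mm over their backs; the gripper's body (76 mm by 85 mm) begins 54 mm behind the grasp point. The pads swing forward as they close: fully open they stand 13 mm farther back than shut.
Start: joints at [1.088, 0.313, 0.046, 1.304, 0, 1.431], TCP at [0.193, 0.542, 0.231] pointing down, gripper open.
Joint ranges: [-2.76, 2.76], [-0.86, 1.69], [-1.03, 1.26], [-2.2, 2.34], [-1.47, 1.5], [-3.14, 3.14]. Speed limits (rad/s): [2.57, 2.57, 3.14, 3.14, 3.14, 3.14].

### API

Orientations are given as a unit quaternion [w, x, y, z].
In Python, from workcell import env gives the robot as it stands.
- The arm moves only by the tool arm_command, never from a script. Its argument "rows" is a list of rows, each an object with "delta_pos": the shift along the tool's x, y, z scaled (see below), a list of three; "rot": the turn, a rotation vector about the tool's x, y, z scaled (see below), a list of three; "fingers": the closure, from 0 (fully open) to 1 (shut). A call has 1 to 20 rows; each row shifts and turns the commanded pose from where the row before left it, along the tool's axes as they then stand; what a row does not reach is not made up. The controller multiplies each number of a shift by 0.02 m and each number of a turn by 360 degrees. A row lasts 1/10 s, in which the tool goes at most 50 mm and 8.59 degrees, less where a joint would pass 70% of its speed; a pose out of reach is approached as far as the arm can. A call with a number of a shift or a turn outside -1 to 1 is refused whole. A call with a gripper value outside its range is refused whole. The fingers move at their own pace and stop on an object; "squeeze" is the grip in N (left out, the last holds). Time passes only in rows, so rows that do not move let the fingers close. It gives the time, the measured TCP pose, the force and the opening at its end, in the units of the state.
- env.get_state(): the state, without advancing time (a new reading comes with each control period).
- env.read_camera(name): name is "scene" or "top"; returns (picture, depth): 384x512x3 uint8, blue, green, red; 384x512 float32, m along the optical axis (not along the pixel's ray), 0 where there is no reading.
- env.get_calibration(name): a dict with "mtx" (3x3 intrinsics, pixels), "distortion" ([k1, k2, p1, p2, k3] as OpenCV has them; the pictures are not rectified), "R" (3x3) and "t" (3): a world point X has camera coordinates R X + t. Camera axes: x right, y down, z forward; pixel columns grow to the right and rows downward; lengths in m; the calibration is good to about 2 mm. A picture is of the moment at which its call begins. get_calibration takes no time and is no camera call.
- env.hand_in(): hands the job in, once; it reports no verdict.
The state is a dict: "clock": time; "joint_pos": joint angles; "qvel": joint speeds; "tau": joint torques, N m; "tcp_pos": TCP position; "orientation": TCP orientation; "wrist_force": force on the tool from outside, world axes, zero at the start; "ft_torque": the same for the moment, N m; "finger_gap": finger opening in m.
Only numpy, scipy, OpenCV 4.12 (cv2) and the standard library are available. Lean on these libraries where they do the work, as an engineer would, in place of code of your own. Each camera call takes 0.05 s, during which the arm holds its last target. There are 200 camera calls.

## Working session

There is one attempt and no reset: what is moved stays moved. The work goes in short steps, Python scripts to look and compute and a tool call to move; the robot and the scene stay as the last step left them, time stands still between calls to the robot, and variables do not carry over. Pictures are saved under pics/ and viewed, on a budget of 10 in all, crops included, one or two more only if the job needs it, and the job is handed in when it is done.

Besides the shell and the picture viewer there is one more tool, called after ">>>" as name(argument=value, ...) on one line, values as JSON. arm_command: Moves the arm, as the interface text tells. Shifts and turns lie within -1 to 1; 1 stands for 0.02 m of shift or 360 degrees of turn. Its arguments: {"type":"object","properties":{"rows":{"type":"array","items":{"type":"object","properties":{"delta_pos":{"type":"array","items":{"type":"number","minimum":-1,"maximum":1}},"rot":{"type":"array","items":{"type":"number","minimum":-1,"maximum":1}},"fingers":{"type":"number"}}}},"squeeze":{"type":"number"}},"required":["rows"]}

```bash
mkdir -p pics; ls; cat > h.py <<'E'
import numpy as np, cv2
from workcell import env
def snap(c,n=None):
    p,d=env.read_camera(c)
    if n: cv2.imwrite(f'pics/{n}.png',p)
    np.savez(f'{c}.npz',p=p,d=d); return p,d
def load(c):
    z=np.load(f'{c}.npz'); return z['p'],z['d']
def cloud(c,d):
    k=env.get_calibration(c); K=np.array(k['mtx']);R=np.array(k['R']);t=np.array(k['t'])
    h,w=d.shape; u,v=np.meshgrid(np.arange(w),np.arange(h))
    q=cv2.undistortPoints(np.stack([u,v],-1).reshape(-1,1,2).astype(float),K,np.array(k['distortion'])).reshape(h,w,2)
    P=np.dstack([q*d[...,None],d]); return (P-t)@R
def ray(c,px,z):
    k=env.get_calibration(c); K=np.array(k['mtx']);R=np.array(k['R']);t=np.array(k['t'])
    q=cv2.undistortPoints(np.array(px,float).reshape(-1,1,2),K,np.array(k['distortion'])).reshape(-1,2)
    D=np.c_[q,np.ones(len(q))]@R; o=-R.T@t
    return o+D*((z-o[2])/D[:,2])[:,None]
def proj(c,X):
    k=env.get_calibration(c); return cv2.projectPoints(np.array(X,float).reshape(-1,3),cv2.Rodrigues(np.array(k['R']))[0],np.array(k['t']),np.array(k['mtx']),np.array(k['distortion']))[0].reshape(-1,2)
E
python3 - <<'E'
from h import *
for c in('top','scene'):
    p,d=snap(c,c+'0'); k=env.get_calibration(c); print(c,-np.array(k['R']).T@k['t'],k['mtx'][0][0],(d==0).mean())
print(env.get_state(),env.hold_point_z)
E
```

```text
pics
top [ 0.41064732 -0.07535915  1.48368558] 448.7641314537638 0.0038553873697916665
scene [-0.10062744 -0.75091015  0.8174661 ] 363.77174875844145 0.004124959309895833
{'clock': 0.1, 'joint_pos': array([ 1.08837668e+00,  3.13942571e-01,  4.51348972e-02,  1.30356721e+00,
       -8.50765465e-06,  1.43123307e+00]), 'qvel': array([-0.0005785 , -0.00043187,  0.00183296,  0.00046552, -0.0008172 ,
       -0.00045078]), 'tau': array([ 4.53287299e-03, -4.81725097e+01,  2.99244457e+01,  1.26770558e-02,
        2.69400886e-06,  2.14187179e-05]), 'tcp_pos': array([0.19309736, 0.54116093, 0.23050549]), 'orientation': array([-2.37471444e-04,  1.70589724e-01,  9.85341831e-01, -7.52718637e-04]), 'wrist_force': array([ 0.88351363,  0.02941251, -0.09503615]), 'ft_torque': array([-0.01375085, -0.00691994, -0.06005099]), 'finger_gap': 0.08551800330516948} -0.0187
```

View pics/top0.png

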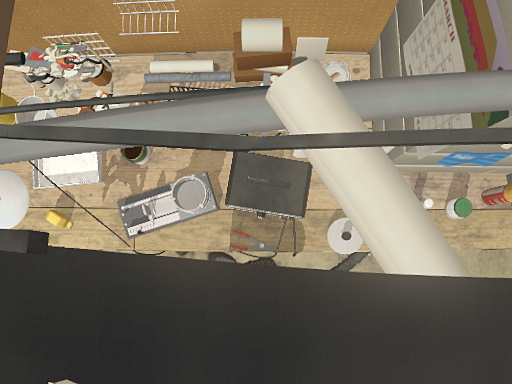

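View pics/scene0.png

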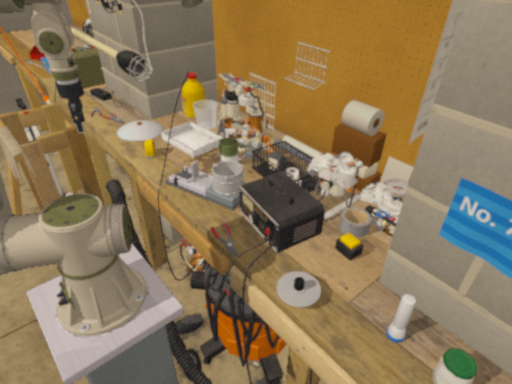

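The top view shows the lid (345,236), the canister mouth (191,194), the gate side to the left of it (about 140,210), the charger (268,183), pliers (253,242) and mug (134,154). In the scene view the lid is at (299,289), the canister at (227,180) and the battery at (348,246).

```bash
python3 - <<'E'
from h import *
p,d=load('top'); P=cloud('top',d)
print('occluder z',P[130,300],P[200,370],P[250,420],P[140,200],P[110,200])
def fitc(m):
    c=max(cv2.findContours(m.astype('uint8'),0,1)[0],key=cv2.contourArea); return cv2.fitEllipse(cv2.convexHull(c)),cv2.contourArea(c)
for n,(x,y),r,zl,zh in(('lidflange',(345,236),28,.018,.045),('knob',(345,236),28,.045,.075),('rim',(191,194),30,.105,.14)):
    u,v=np.meshgrid(range(512),range(384)); m=(np.hypot(u-x,v-y)<r)&(P[...,2]>zl)&(P[...,2]<zh)
    e,a=fitc(m); z=np.median(P[...,2][m]); print(n,e,a,z,ray('top',[e[0]],z), P[m].mean(0),np.ptp(P[m],axis=0))
# scene lid
ps,ds=load('scene'); S=cloud('scene',ds)
u,v=np.meshgrid(range(512),range(384))
for n,(x,y),r,zl,zh in(('lidflange',(299,289),28,.018,.045),('knob',(299,284),12,.048,.075),('rim',(227,175),24,.108,.13)):
    m=(np.hypot(u-x,v-y)<r)&(S[...,2]>zl)&(S[...,2]<zh); q=S[m]; print('scene',n,m.sum(),(q.max(0)+q.min(0))/2,np.ptp(q,axis=0),q.mean(0),np.median(q[:,2]))
# tab in both views
for nm,A in(('top',P),('scene',S)):
    m=(A[...,2]>.055)&(A[...,2]<.1)&(A[...,0]>.3)&(A[...,0]<.5)&(A[...,1]>.15)&(A[...,1]<.42)
    n,l,s,c=cv2.connectedComponentsWithStats(m.astype('uint8'))
    for i in range(1,n):
        if s[i,4]>3: q=A[l==i]; print(nm,'tab?',s[i],q.mean(0).round(4),q.min(0).round(3),q.max(0).round(3))
# base plate yaw: low part
m=((P[...,2]>.008)&(P[...,2]<.06)&(u>110)&(u<222)&(v>165)&(v<245))
c=max(cv2.findContours(m.astype('uint8'),0,1)[0],key=cv2.contourArea); print(cv2.minAreaRect(P[m][:,:2].astype('float32')))
a=cv2.resize(p[160:260,105:235],None,fx=6,fy=6,interpolation=2)
cv2.imwrite('pics/a.png',a[:600,:780])
b=cv2.resize(ps[150:215,160:255],None,fx=8,fy=8,interpolation=2); cv2.imwrite('pics/b.png',b[:600,:800])
E
```

```text
occluder z [ 0.46752429 -0.0931026   1.24679355] [ 0.42887988 -0.12781565  1.25755545] [ 0.40344403 -0.15227285  1.26153981] [ 0.45060469 -0.04713574  1.29947602] [ 0.48782078 -0.03380476  1.21553236]
lidflange ((344.4419250488281, 236.03672790527344), (35.07787322998047, 37.216041564941406), 151.31443786621094) 909.5 0.0310242803785329 [[ 0.41062196 -0.32669001  0.03102428]] [ 0.40837789 -0.32376393  0.03099685] [0.11990642 0.11803016 0.02510324]
knob ((346.08416748046875, 235.26971435546875), (8.682217597961426, 9.160975456237793), 114.97697448730469) 53.5 0.059744610012271875 [[ 0.41304259 -0.32700014  0.05974461]] [ 0.41314423 -0.32698171  0.05940091] [0.02548072 0.02642406 0.02111164]
rim ((188.40615844726562, 193.5151824951172), (36.254085540771484, 36.70573806762695), 28.684316635131836) 966.0 0.11910489708554707 [[0.53892453 0.16633723 0.1191049 ]] [0.54043839 0.16522915 0.11850124] [0.11398645 0.11282829 0.02166125]
scene lidflange 1155 [ 0.41076936 -0.33058815  0.03473009] [0.11950046 0.11979108 0.01990364] [ 0.40576401 -0.3348178   0.03073183] 0.030539499352974012
scene knob 91 [ 0.40936884 -0.33161319  0.05620873] [0.02722422 0.02650413 0.01548296] [ 0.4078897  -0.3341825   0.05842163] 0.05950640630646725
scene rim 252 [0.53756053 0.1160412  0.11906355] [0.11376074 0.20971168 0.02153935] [0.52913912 0.1413818  0.11678501] 0.11673168282691121
top tab? [142 207   7   8  39] [0.4884 0.3107 0.0831] [0.477 0.305 0.055] [0.5   0.318 0.098]
top tab? [186 211   9   2  10] [0.4839 0.1647 0.0882] [0.483 0.155 0.064] [0.486 0.178 0.097]
scene tab? [191 161   7  13  62] [0.4847 0.3085 0.0777] [0.471 0.302 0.055] [0.5   0.318 0.097]
scene tab? [212 176   7  14  54] [0.483  0.1659 0.0778] [0.478 0.15  0.055] [0.488 0.191 0.1  ]
((0.5124140977859497, 0.2666386663913727), (0.26301711797714233, 0.36844536662101746), 1.0496970415115356)
```

View pics/a.png

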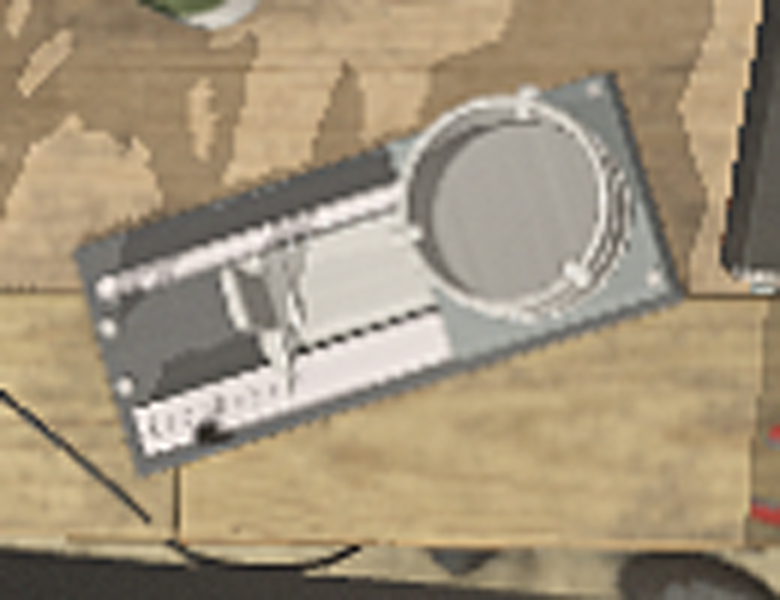

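View pics/b.png

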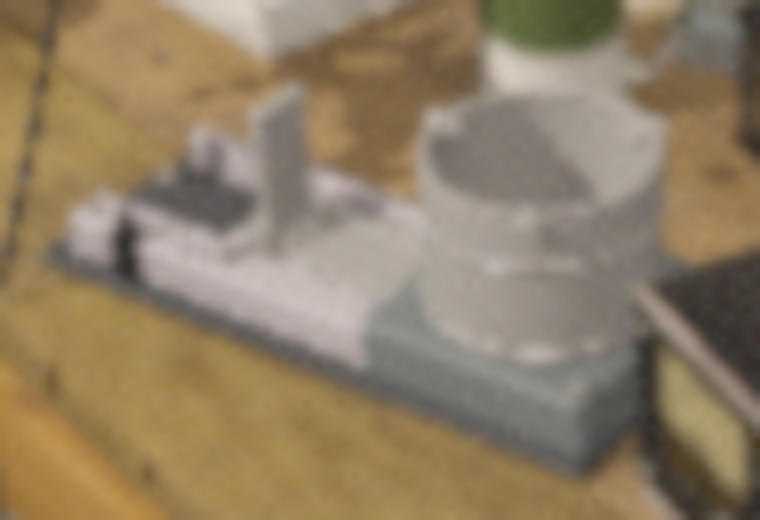

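The crops show the tab at crop (245,295), which is top px (146,209), and the black clip at crop (208,432), which is (139.7,232). The gate runs to the lower left. In crop b the tab stands upright at (278,165) and the clip ear is at (125,245). Next I refine these points and plan the first move.

```bash
cat >> h.py <<'E'
from scipy.spatial.transform import Rotation as Rn
from scipy.optimize import least_squares
def pose():
    s=env.get_state(); q=s['orientation']; return s,np.array(s['tcp_pos']),Rn.from_quat([q[1],q[2],q[3],q[0]]).as_matrix()
def circ(xy,r0=None):
    f=lambda a: np.hypot(xy[:,0]-a[0],xy[:,1]-a[1])-(a[2] if r0 is None else r0)
    return least_squares(f,[*xy.mean(0),.055],loss='soft_l1',f_scale=.002).x
E
python3 - <<'E'
from h import *
for c,ctr,kc,lc in(('top',(188.5,193.5),(346,235.3),(344.5,236)),('scene',(227,168),(299,284),(299,289))):
    p,d=load(c); P=cloud(c,d); u,v=np.meshgrid(range(512),range(384)); Z=P[...,2]
    m=(np.hypot(P[...,0]-.539,P[...,1]-.166)<.066)&(Z>.114)&(Z<.124); q=P[m]; print(c,'rim',m.sum(),circ(q[:,:2]))
    m=(np.hypot(P[...,0]-.411,P[...,1]+.329)<.075)&(Z>.02)&(Z<.045)
    cc=max(cv2.findContours(m.astype('uint8'),0,1)[0],key=cv2.contourArea)[:,0]
    w=ray(c,cc,.030); print(c,'flange edge',m.sum(),circ(w[:,:2]))
    m=(np.hypot(P[...,0]-.411,P[...,1]+.329)<.03)&(Z>.054)&(Z<.066)
    cc=max(cv2.findContours(m.astype('uint8'),0,1)[0],key=cv2.contourArea)[:,0]
    print(c,'knob',m.sum(),circ(ray(c,cc,.06)[:,:2]), P[m].mean(0))
    m=(Z>.085)&(Z<.1)&(np.hypot(P[...,0]-.488,P[...,1]-.31)<.035); q=P[m]; print(c,'tabtop',m.sum(),q.mean(0), cv2.minAreaRect(q[:,:2].astype('float32')))
    m=(Z>.004)&(Z<.2)&(P[...,0]>.4)&(P[...,0]<.64)&(P[...,1]>.07)&(P[...,1]<.45)
    if c=='top':
        m=m&(u<222)&(v>165); k=cv2.morphologyEx(m.astype('uint8'),2,np.ones((7,7))); q=max(cv2.findContours(k,0,1)[0],key=cv2.contourArea)[:,0]
        print('plate',cv2.minAreaRect(ray(c,q,.008)[:,:2].astype('float32')))
    g=p.max(2).astype(int); 
    x0,y0,x1,y1=(130,224,150,240) if c=='top' else (168,172,184,190)
    sub=g[y0:y1,x0:x1]; dm=sub<70; ys,xs=np.nonzero(dm); print('dark',len(xs),xs.mean()+x0,ys.mean()+y0, ray(c,[[xs.mean()+x0,ys.mean()+y0]],.038),sub.min())
s,t,R=pose(); print(t,R.round(3))
E
```

```text
top rim 172 [0.53886326 0.16628757 0.05275478]
top flange edge 885 [ 0.41006974 -0.32655445  0.05662544]
top knob 59 [ 0.41293945 -0.32714964  0.01271769] [ 0.41277019 -0.32698452  0.05985265]
top tabtop 28 [0.4919545  0.31311741 0.09284832] ((0.49183189868927, 0.3130204975605011), (0.02854902110993862, 0.0074748508632183075), 19.77596092224121)
plate ((0.5120518207550049, 0.2588154971599579), (0.14470040798187256, 0.32245129346847534), 18.34006690979004)
dark 13 139.92307692307693 232.15384615384616 [[0.41882906 0.33974341 0.038     ]] 43
scene rim 141 [0.53569406 0.16425465 0.05289082]
scene flange edge 1155 [ 0.40918224 -0.33163307  0.05916051]
scene knob 76 [ 0.40872502 -0.3330782   0.01348872] [ 0.40872183 -0.33310525  0.05988202]
scene tabtop 24 [0.48714551 0.3094483  0.09093641] ((0.4861747920513153, 0.3094024360179901), (0.030735285952687263, 0.00691862590610981), 16.45564842224121)
dark 9 175.33333333333334 182.0 [[0.40399454 0.31607769 0.038     ]] 52
[0.19309736 0.54116093 0.23050549] [[-0.942  0.336 -0.001]
 [ 0.336  0.942 -0.001]
 [ 0.    -0.002 -1.   ]]
```

>>> arm_command(rows=[{"rot": [0,0,-0.0211],"delta_pos": [0,0,0],"fingers": 0},{"rot": [0,0,-0.0211],"delta_pos": [0,0,0],"fingers": 0},{"rot": [0,0,-0.0211],"delta_pos": [0,0,0],"fingers": 0},{"rot": [0,0,-0.0211],"delta_pos": [0,0,0],"fingers": 0},{"rot": [0,0,-0.0211],"delta_pos": [0,0,0],"fingers": 0},{"rot": [0,0,0],"delta_pos": [0,0,0],"fingers": 0}])

```text
clock: 0.7
tcp_pos: [0.1932, 0.5413, 0.2308]
orientation: [-0.0, -0.16, 0.987, -0.0]
wrist_force: [0.5, 0.6, -0.1]
finger_gap: 0.085
```

```bash
cat > go.py <<'E'
import sys; from h import *
# args: waypoints x,y,z ; prints tool-frame delta in units of 0.02 m from each to next
s,t,R=pose(); print('t',round(s['clock'],2),'tcp',t.round(4),'yaw_y',np.degrees(np.arctan2(R[1,1],R[0,1])).round(2),'tilt',np.degrees(np.arccos(-R[2,2])).round(2),'j',s['joint_pos'].round(2),'F',s['wrist_force'].round(2),'gap',round(s['finger_gap'],4))
for a in sys.argv[1:]:
    w=np.array([float(k) for k in a.split(',')]); e=R.T@(w-t)/.02; n=int(np.ceil(abs(e).max()/.97)); print(a,'total',e.round(3),'rows',n,'each',(e/n).round(3)); t=w
E
python3 go.py .45,.2,.22 .4105,-.3298,.15 .4105,-.3298,.035
```

```text
t 0.7 tcp [0.1932 0.5413 0.2308] yaw_y 108.36 tilt 0.06 j [ 1.09  0.31  0.05  1.3  -0.    0.77] F [ 0.46  0.6  -0.11] gap 0.085
.45,.2,.22 total [ -6.814 -20.241   0.55 ] rows 21 each [-0.324 -0.964  0.026]
.4105,-.3298,.15 total [ 10.215 -24.517   3.524] rows 26 each [ 0.393 -0.943  0.136]
.4105,-.3298,.035 total [-4.00e-03  4.00e-03  5.75e+00] rows 6 each [-0.001  0.001  0.958]
```

>>> arm_command(rows=[{"delta_pos": [-0.324,-0.964,0],"fingers": 0},{"delta_pos": [-0.324,-0.964,0],"fingers": 0},{"delta_pos": [-0.324,-0.964,0],"fingers": 0},{"delta_pos": [-0.324,-0.964,0],"fingers": 0},{"delta_pos": [-0.324,-0.964,0],"fingers": 0},{"delta_pos": [-0.324,-0.964,0],"fingers": 0},{"delta_pos": [-0.324,-0.964,0],"fingers": 0},{"delta_pos": [-0.324,-0.964,0],"fingers": 0},{"delta_pos": [-0.324,-0.964,0],"fingers": 0},{"delta_pos": [-0.324,-0.964,0],"fingers": 0},{"delta_pos": [-0.324,-0.964,0],"fingers": 0},{"delta_pos": [-0.324,-0.964,0],"fingers": 0},{"delta_pos": [-0.324,-0.964,0],"fingers": 0},{"delta_pos": [-0.324,-0.964,0],"fingers": 0},{"delta_pos": [-0.324,-0.964,0],"fingers": 0},{"delta_pos": [-0.324,-0.964,0],"fingers": 0},{"delta_pos": [-0.324,-0.964,0],"fingers": 0},{"delta_pos": [-0.324,-0.964,0],"fingers": 0},{"delta_pos": [-0.324,-0.964,0],"fingers": 0},{"delta_pos": [-0.324,-0.964,0],"fingers": 0}])

```text
schema error: expected keys delta_pos, rot, fingers
```

>>> arm_command(rows=[{"delta_pos": [0.393,-0.943,0],"fingers": 0},{"delta_pos": [0.393,-0.943,0],"fingers": 0},{"delta_pos": [0.393,-0.943,0],"fingers": 0},{"delta_pos": [0.393,-0.943,0],"fingers": 0},{"delta_pos": [0.393,-0.943,0],"fingers": 0},{"delta_pos": [0.393,-0.943,0],"fingers": 0},{"delta_pos": [0.393,-0.943,0],"fingers": 0},{"delta_pos": [0.393,-0.943,0],"fingers": 0},{"delta_pos": [0.393,-0.943,0],"fingers": 0},{"delta_pos": [0.393,-0.943,0],"fingers": 0},{"delta_pos": [0.393,-0.943,0],"fingers": 0},{"delta_pos": [0.393,-0.943,0],"fingers": 0},{"delta_pos": [0.393,-0.943,0],"fingers": 0},{"delta_pos": [0.393,-0.943,0],"fingers": 0},{"delta_pos": [0.393,-0.943,0],"fingers": 0},{"delta_pos": [0.393,-0.943,0],"fingers": 0},{"delta_pos": [0.393,-0.943,0],"fingers": 0},{"delta_pos": [0.393,-0.943,0],"fingers": 0},{"delta_pos": [0.393,-0.943,0],"fingers": 0},{"delta_pos": [0.393,-0.943,0],"fingers": 0}])

```text
schema error: expected keys delta_pos, rot, fingers
```

```bash
python3 go.py .4105,-.3298,.15 .4105,-.3298,.034
```

```text
t 0.7 tcp [0.1932 0.5413 0.2308] yaw_y 108.36 tilt 0.06 j [ 1.09  0.31  0.05  1.3  -0.    0.77] F [ 0.46  0.6  -0.11] gap 0.085
.4105,-.3298,.15 total [  3.401 -44.758   4.074] rows 47 each [ 0.072 -0.952  0.087]
.4105,-.3298,.034 total [-4.0e-03  4.0e-03  5.8e+00] rows 6 each [-0.001  0.001  0.967]
```

Every row needs all of its keys, so I repeat the calls with "rot".

>>> arm_command(rows=[{"delta_pos": [-0.324,-0.964,0],"rot": [0,0,0],"fingers": 0},{"delta_pos": [-0.324,-0.964,0],"rot": [0,0,0],"fingers": 0},{"delta_pos": [-0.324,-0.964,0],"rot": [0,0,0],"fingers": 0},{"delta_pos": [-0.324,-0.964,0],"rot": [0,0,0],"fingers": 0},{"delta_pos": [-0.324,-0.964,0],"rot": [0,0,0],"fingers": 0},{"delta_pos": [-0.324,-0.964,0],"rot": [0,0,0],"fingers": 0},{"delta_pos": [-0.324,-0.964,0],"rot": [0,0,0],"fingers": 0},{"delta_pos": [-0.324,-0.964,0],"rot": [0,0,0],"fingers": 0},{"delta_pos": [-0.324,-0.964,0],"rot": [0,0,0],"fingers": 0},{"delta_pos": [-0.324,-0.964,0],"rot": [0,0,0],"fingers": 0},{"delta_pos": [-0.324,-0.964,0],"rot": [0,0,0],"fingers": 0},{"delta_pos": [-0.324,-0.964,0],"rot": [0,0,0],"fingers": 0},{"delta_pos": [-0.324,-0.964,0],"rot": [0,0,0],"fingers": 0},{"delta_pos": [-0.324,-0.964,0],"rot": [0,0,0],"fingers": 0},{"delta_pos": [-0.324,-0.964,0],"rot": [0,0,0],"fingers": 0},{"delta_pos": [-0.324,-0.964,0],"rot": [0,0,0],"fingers": 0},{"delta_pos": [-0.324,-0.964,0],"rot": [0,0,0],"fingers": 0},{"delta_pos": [-0.324,-0.964,0],"rot": [0,0,0],"fingers": 0},{"delta_pos": [-0.324,-0.964,0],"rot": [0,0,0],"fingers": 0},{"delta_pos": [-0.324,-0.964,0],"rot": [0,0,0],"fingers": 0}])

```text
clock: 2.7
tcp_pos: [0.4379, 0.2156, 0.2311]
orientation: [-0.0, -0.158, 0.988, 0.0]
wrist_force: [-0.0, 0.1, 0.1]
finger_gap: 0.0854
```

>>> arm_command(rows=[{"delta_pos": [0.393,-0.943,0],"rot": [0,0,0],"fingers": 0},{"delta_pos": [0.393,-0.943,0],"rot": [0,0,0],"fingers": 0},{"delta_pos": [0.393,-0.943,0],"rot": [0,0,0],"fingers": 0},{"delta_pos": [0.393,-0.943,0],"rot": [0,0,0],"fingers": 0},{"delta_pos": [0.393,-0.943,0],"rot": [0,0,0],"fingers": 0},{"delta_pos": [0.393,-0.943,0],"rot": [0,0,0],"fingers": 0},{"delta_pos": [0.393,-0.943,0],"rot": [0,0,0],"fingers": 0},{"delta_pos": [0.393,-0.943,0],"rot": [0,0,0],"fingers": 0},{"delta_pos": [0.393,-0.943,0],"rot": [0,0,0],"fingers": 0},{"delta_pos": [0.393,-0.943,0],"rot": [0,0,0],"fingers": 0},{"delta_pos": [0.393,-0.943,0],"rot": [0,0,0],"fingers": 0},{"delta_pos": [0.393,-0.943,0],"rot": [0,0,0],"fingers": 0},{"delta_pos": [0.393,-0.943,0],"rot": [0,0,0],"fingers": 0},{"delta_pos": [0.393,-0.943,0],"rot": [0,0,0],"fingers": 0},{"delta_pos": [0.393,-0.943,0],"rot": [0,0,0],"fingers": 0},{"delta_pos": [0.393,-0.943,0],"rot": [0,0,0],"fingers": 0},{"delta_pos": [0.393,-0.943,0],"rot": [0,0,0],"fingers": 0},{"delta_pos": [0.393,-0.943,0],"rot": [0,0,0],"fingers": 0},{"delta_pos": [0.393,-0.943,0],"rot": [0,0,0],"fingers": 0},{"delta_pos": [0.393,-0.943,0],"rot": [0,0,0],"fingers": 0}])

```text
clock: 4.7
tcp_pos: [0.4068, -0.1919, 0.2311]
orientation: [-0.0, -0.158, 0.988, 0.0]
wrist_force: [0.3, 0.9, 0.4]
finger_gap: 0.0856
```

```bash
python3 go.py .4105,-.3298,.15 .4105,-.3298,.034
```

```text
t 4.7 tcp [ 0.4068 -0.1919  0.2311] yaw_y 108.12 tilt 0.02 j [-0.62  0.07 -0.25  1.24  0.   -0.94] F [0.26 0.89 0.42] gap 0.0856
.4105,-.3298,.15 total [ 1.967 -6.613  4.053] rows 7 each [ 0.281 -0.945  0.579]
.4105,-.3298,.034 total [-1.0e-03 -2.0e-03  5.8e+00] rows 6 each [-0.    -0.     0.967]
```

>>> arm_command(rows=[{"delta_pos": [0.28,-0.9,0.58],"rot": [0,0,0],"fingers": 0},{"delta_pos": [0.28,-0.9,0.58],"rot": [0,0,0],"fingers": 0},{"delta_pos": [0.28,-0.9,0.58],"rot": [0,0,0],"fingers": 0},{"delta_pos": [0.28,-0.9,0.58],"rot": [0,0,0],"fingers": 0},{"delta_pos": [0.28,-0.9,0.58],"rot": [0,0,0],"fingers": 0},{"delta_pos": [0.28,-0.9,0.58],"rot": [0,0,0],"fingers": 0},{"delta_pos": [0.28,-0.9,0.58],"rot": [0,0,0],"fingers": 0},{"delta_pos": [0,0,0],"rot": [0,0,0],"fingers": 0},{"delta_pos": [0,0,0],"rot": [0,0,0],"fingers": 0}])

```text
clock: 5.6
tcp_pos: [0.4092, -0.3233, 0.1494]
orientation: [-0.0, -0.159, 0.987, 0.001]
wrist_force: [-0.5, 0.0, 0.6]
finger_gap: 0.0852
```

```bash
python3 go.py .4105,-.3298,.034
```

```text
t 5.6 tcp [ 0.4092 -0.3233  0.1494] yaw_y 108.27 tilt 0.1 j [-0.82  0.25 -0.24  1.08  0.   -1.14] F [-0.5   0.01  0.62] gap 0.0852
.4105,-.3298,.034 total [ 0.037 -0.34   5.77 ] rows 6 each [ 0.006 -0.057  0.962]
```

>>> arm_command(rows=[{"delta_pos": [0.04,-0.34,0.9],"rot": [0,0,0],"fingers": 0},{"delta_pos": [0,0,0.96],"rot": [0,0,0],"fingers": 0},{"delta_pos": [0,0,0.96],"rot": [0,0,0],"fingers": 0},{"delta_pos": [0,0,0.96],"rot": [0,0,0],"fingers": 0},{"delta_pos": [0,0,0.96],"rot": [0,0,0],"fingers": 0},{"delta_pos": [0,0,0.6],"rot": [0,0,0],"fingers": 0},{"delta_pos": [0,0,0.4],"rot": [0,0,0],"fingers": 0},{"delta_pos": [0,0,0],"rot": [0,0,0],"fingers": 0},{"delta_pos": [0,0,0],"rot": [0,0,0],"fingers": 1},{"delta_pos": [0,0,0],"rot": [0,0,0],"fingers": 1},{"delta_pos": [0,0,0],"rot": [0,0,0],"fingers": 1},{"delta_pos": [0,0,0],"rot": [0,0,0],"fingers": 1},{"delta_pos": [0,0,0],"rot": [0,0,0],"fingers": 1},{"delta_pos": [0,0,0],"rot": [0,0,0],"fingers": 1},{"delta_pos": [0,0,0],"rot": [0,0,0],"fingers": 1},{"delta_pos": [0,0,0],"rot": [0,0,0],"fingers": 1}], squeeze=70)

```text
clock: 7.2
tcp_pos: [0.4114, -0.3303, 0.0361]
orientation: [0.0, -0.159, 0.987, -0.001]
wrist_force: [-1.5, -0.1, 5.3]
finger_gap: 0.0261
```

```bash
python3 go.py .4105,-.3298,.24
```

```text
t 7.2 tcp [ 0.4114 -0.3303  0.0361] yaw_y 108.33 tilt 0.09 j [-0.83  0.36 -0.39  0.81  0.   -1.15] F [-1.47 -0.07  5.31] gap 0.0261
.4105,-.3298,.24 total [  0.026   0.024 -10.194] rows 11 each [ 0.002  0.002 -0.927]
```

>>> arm_command(rows=[{"delta_pos": [0,0,-0.4],"rot": [0,0,0],"fingers": 1},{"delta_pos": [0,0,-0.93],"rot": [0,0,0],"fingers": 1},{"delta_pos": [0,0,-0.93],"rot": [0,0,0],"fingers": 1},{"delta_pos": [0,0,-0.93],"rot": [0,0,0],"fingers": 1},{"delta_pos": [0,0,-0.93],"rot": [0,0,0],"fingers": 1},{"delta_pos": [0,0,-0.93],"rot": [0,0,0],"fingers": 1},{"delta_pos": [0,0,-0.93],"rot": [0,0,0],"fingers": 1},{"delta_pos": [0,0,-0.93],"rot": [0,0,0],"fingers": 1},{"delta_pos": [0,0,-0.93],"rot": [0,0,0],"fingers": 1},{"delta_pos": [0,0,-0.93],"rot": [0,0,0],"fingers": 1},{"delta_pos": [0,0,-0.6],"rot": [0,0,0],"fingers": 1},{"delta_pos": [0,0,0],"rot": [0,0,0],"fingers": 1}])

```text
clock: 8.4
tcp_pos: [0.4115, -0.3304, 0.2244]
orientation: [0.001, -0.159, 0.987, -0.001]
wrist_force: [-0.2, 0.1, -1.7]
finger_gap: 0.026
```

```bash
python3 - <<'E'
from h import *
for c in('scene','top'):
    p,d=snap(c); x,y=proj(c,pose()[1])[0]; x,y=int(x),int(y); print(c,x,y)
    x=min(max(x,50),462); a=cv2.resize(p[max(0,y-50):y+50,x-50:x+50],None,fx=4 if c=='top' else 6,fy=4 if c=='top' else 6); cv2.imwrite(f'pics/l{c}.png',a[:600])
    P=cloud(c,d); t=pose()[1]; m=(np.hypot(P[...,0]-t[0],P[...,1]-t[1])<.075)&(P[...,2]>t[2]-.02)&(P[...,2]<t[2]+.008)
    cc=max(cv2.findContours(m.astype('uint8'),0,1)[0],key=cv2.contourArea)[:,0]
    q=P[m]; A=np.c_[q[:,:2]-t[:2],np.ones(len(q))]; zz=q[:,2]; k=np.abs(zz-np.median(zz))<.003; f=np.linalg.lstsq(A[k],zz[k],rcond=None)[0]
    print(c,m.sum(),'plane',f,'edge',circ(ray(c,cv2.convexHull(cc)[:,0],np.median(q[:,2]))[:,:2]))
E
python3 go.py .5373,.1653,.235
```

```text
scene 304 234
scene 1083 plane [ 0.00131838 -0.00104348  0.21833255] edge [ 0.40824979 -0.33382782  0.06079279]
top 357 235
top 402 plane [0.00426982 0.00027956 0.21768412] edge [ 0.41455172 -0.31171924  0.04648253]
t 8.5 tcp [ 0.4107 -0.3296  0.2222] yaw_y 108.34 tilt 0.03 j [-0.83  0.22 -0.1   1.25  0.   -1.15] F [ 0.26  0.13 -2.06] gap 0.026
.5373,.1653,.235 total [-13.792  21.498  -0.63 ] rows 23 each [-0.6    0.935 -0.027]
```

View pics/lscene.png

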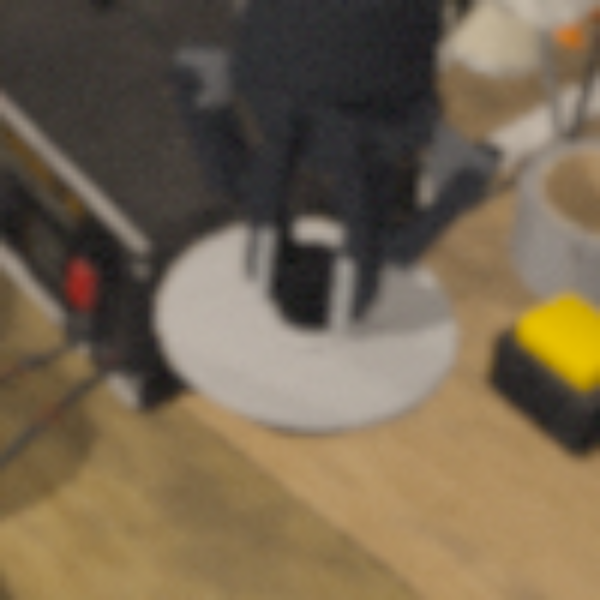

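The crop shows the knob (300,285) held squarely between the pads, with the flange level. I carry it over the charger with the plug bottom at z ≈ 0.19.

>>> arm_command(rows=[{"delta_pos": [-0.3,0.47,0],"rot": [0,0,0],"fingers": 1},{"delta_pos": [-0.6,0.935,0],"rot": [0,0,0],"fingers": 1},{"delta_pos": [-0.6,0.935,0],"rot": [0,0,0],"fingers": 1},{"delta_pos": [-0.6,0.935,0],"rot": [0,0,0],"fingers": 1},{"delta_pos": [-0.6,0.935,0],"rot": [0,0,0],"fingers": 1},{"delta_pos": [-0.6,0.935,0],"rot": [0,0,0],"fingers": 1},{"delta_pos": [-0.6,0.935,0],"rot": [0,0,0],"fingers": 1},{"delta_pos": [-0.6,0.935,0],"rot": [0,0,0],"fingers": 1},{"delta_pos": [-0.6,0.935,0],"rot": [0,0,0],"fingers": 1},{"delta_pos": [-0.6,0.935,0],"rot": [0,0,0],"fingers": 1},{"delta_pos": [-0.6,0.935,0],"rot": [0,0,0],"fingers": 1},{"delta_pos": [-0.6,0.935,0],"rot": [0,0,0],"fingers": 1},{"delta_pos": [-0.6,0.935,0],"rot": [0,0,0],"fingers": 1},{"delta_pos": [-0.6,0.935,0],"rot": [0,0,0],"fingers": 1},{"delta_pos": [-0.6,0.935,0],"rot": [0,0,0],"fingers": 1},{"delta_pos": [-0.6,0.935,0],"rot": [0,0,0],"fingers": 1},{"delta_pos": [-0.6,0.935,0],"rot": [0,0,0],"fingers": 1},{"delta_pos": [-0.6,0.935,0],"rot": [0,0,0],"fingers": 1},{"delta_pos": [-0.6,0.935,0],"rot": [0,0,0],"fingers": 1},{"delta_pos": [-0.6,0.935,0],"rot": [0,0,0],"fingers": 1}])

```text
clock: 10.5
tcp_pos: [0.5173, 0.0916, 0.2215]
orientation: [-0.001, -0.16, 0.987, 0.0]
wrist_force: [0.3, 0.4, -1.4]
finger_gap: 0.026
```

>>> arm_command(rows=[{"delta_pos": [-0.6,0.935,0],"rot": [0,0,0],"fingers": 1},{"delta_pos": [-0.6,0.935,0],"rot": [0,0,0],"fingers": 1},{"delta_pos": [-0.5,0.8,0],"rot": [0,0,0],"fingers": 1},{"delta_pos": [-0.4,0.6,0],"rot": [0,0,0],"fingers": 1},{"delta_pos": [0,0,0],"rot": [0,0,0],"fingers": 1},{"delta_pos": [0,0,0],"rot": [0,0,0],"fingers": 1}])

```text
clock: 11.1
tcp_pos: [0.537, 0.1655, 0.2221]
orientation: [-0.001, -0.16, 0.987, -0.0]
wrist_force: [0.5, -0.3, -1.5]
finger_gap: 0.0261
```

```bash
python3 go.py .538,.167,.2 ; python3 - <<'E'
from h import *
c='scene'; p,d=snap(c); P=cloud(c,d); t=pose()[1]
m=(np.hypot(P[...,0]-t[0],P[...,1]-t[1])<.075)&(P[...,2]>t[2]-.018)&(P[...,2]<t[2]+.003)
cc=max(cv2.findContours(m.astype('uint8'),0,1)[0],key=cv2.contourArea)[:,0]
print(t,'lid',circ(ray(c,cv2.convexHull(cc)[:,0],np.median(P[m][:,2]))[:,:2]),np.median(P[m][:,2]))
m=(np.hypot(P[...,0]-.5357,P[...,1]-.1643)<.066)&(P[...,2]>.114)&(P[...,2]<.124); print('rim',m.sum(),circ(P[m][:,:2],.0529))
E
```

```text
t 11.1 tcp [0.537  0.1655 0.2221] yaw_y 108.38 tilt 0.08 j [ 0.16  0.29 -0.01  1.27 -0.   -0.16] F [ 0.49 -0.31 -1.46] gap 0.0261
.538,.167,.2 total [-0.074  0.057  1.103] rows 2 each [-0.037  0.029  0.551]
[0.53703949 0.16503554 0.22224168] lid [0.53184146 0.16021976 0.06051242] 0.21546611964122092
rim 139 [0.53525422 0.16368762 0.055     ]
```

>>> arm_command(rows=[{"delta_pos": [-0.13,0.09,0.4],"rot": [0,0,0],"fingers": 1},{"delta_pos": [0,0,0.6],"rot": [0,0,0],"fingers": 1},{"delta_pos": [0,0,0.6],"rot": [0,0,0],"fingers": 1},{"delta_pos": [0,0,0.6],"rot": [0,0,0],"fingers": 1},{"delta_pos": [0,0,0.5],"rot": [0,0,0],"fingers": 1},{"delta_pos": [0,0,0.4],"rot": [0,0,0],"fingers": 1},{"delta_pos": [0,0,0.4],"rot": [0,0,0],"fingers": 1},{"delta_pos": [0,0,0.2],"rot": [0,0,0],"fingers": 1},{"delta_pos": [0,0,0],"rot": [0,0,0],"fingers": 1}])

```text
clock: 12.05
tcp_pos: [0.5392, 0.1678, 0.1481]
orientation: [-0.0, -0.159, 0.987, 0.0]
wrist_force: [-0.3, -0.3, -1.4]
finger_gap: 0.0263
```

```bash
python3 go.py .539,.1675,.14
```

```text
t 12.05 tcp [0.5392 0.1678 0.1481] yaw_y 108.34 tilt 0.05 j [ 0.16  0.33 -0.14  1.1   0.   -0.16] F [-0.27 -0.34 -1.38] gap 0.0263
.539,.1675,.14 total [ 0.012 -0.011  0.406] rows 1 each [ 0.012 -0.011  0.406]
```

No contact yet. I continue in 2–3 mm steps.

>>> arm_command(rows=[{"delta_pos": [0,0,0.2],"rot": [0,0,0],"fingers": 1},{"delta_pos": [0,0,0.15],"rot": [0,0,0],"fingers": 1},{"delta_pos": [0,0,0],"rot": [0,0,0],"fingers": 1}])

```text
clock: 12.35
tcp_pos: [0.5395, 0.1677, 0.1417]
orientation: [0.0, -0.159, 0.987, -0.0]
wrist_force: [-1.1, 0.2, -0.9]
finger_gap: 0.0262
```

>>> arm_command(rows=[{"delta_pos": [0,0,0.15],"rot": [0,0,0],"fingers": 1},{"delta_pos": [0,0,0],"rot": [0,0,0],"fingers": 1}])

```text
clock: 12.55
tcp_pos: [0.5398, 0.1678, 0.139]
orientation: [0.0, -0.159, 0.987, -0.0]
wrist_force: [-0.6, -0.6, 0.2]
finger_gap: 0.026
```

>>> arm_command(rows=[{"delta_pos": [0,0,0.15],"rot": [0,0,0],"fingers": 1},{"delta_pos": [0,0,0],"rot": [0,0,0],"fingers": 1}])

```text
clock: 12.75
tcp_pos: [0.54, 0.1678, 0.1356]
orientation: [0.0, -0.159, 0.987, 0.0]
wrist_force: [1.1, -1.5, 0.7]
finger_gap: 0.026
```

>>> arm_command(rows=[{"delta_pos": [0,0,0.15],"rot": [0,0,0],"fingers": 1},{"delta_pos": [0,0,0],"rot": [0,0,0],"fingers": 1}])

```text
clock: 12.95
tcp_pos: [0.5399, 0.1678, 0.1323]
orientation: [0.0, -0.159, 0.987, -0.0]
wrist_force: [2.5, -1.7, -1.1]
finger_gap: 0.0259
```

>>> arm_command(rows=[{"delta_pos": [0,0,0.12],"rot": [0,0,0],"fingers": 1},{"delta_pos": [0,0,0],"rot": [0,0,0],"fingers": 1}])

```text
clock: 13.15
tcp_pos: [0.54, 0.1678, 0.1321]
orientation: [0.001, -0.159, 0.987, -0.0]
wrist_force: [-1.4, -1.5, 11.0]
finger_gap: 0.026
```

It passed the catches and met a hard stop at TCP z 0.132, against 0.1315 expected. I press a little more to confirm, then check with the camera.

>>> arm_command(rows=[{"delta_pos": [0,0,0.12],"rot": [0,0,0],"fingers": 1},{"delta_pos": [0,0,0],"rot": [0,0,0],"fingers": 1}])

```text
clock: 13.35
tcp_pos: [0.54, 0.1678, 0.132]
orientation: [0.002, -0.159, 0.987, -0.0]
wrist_force: [-8.7, -3.1, 24.6]
finger_gap: 0.026
```

>>> arm_command(rows=[{"delta_pos": [0,0,-0.24],"rot": [0,0,0],"fingers": 1},{"delta_pos": [0,0,0],"rot": [0,0,0],"fingers": 0.3},{"delta_pos": [0,0,0],"rot": [0,0,0],"fingers": 0},{"delta_pos": [0,0,0],"rot": [0,0,0],"fingers": 0},{"delta_pos": [0,0,0],"rot": [0,0,0],"fingers": 0},{"delta_pos": [0,0,-0.5],"rot": [0,0,0],"fingers": 0},{"delta_pos": [0,0,-0.95],"rot": [0,0,0],"fingers": 0},{"delta_pos": [0,0,-0.95],"rot": [0,0,0],"fingers": 0},{"delta_pos": [0,0,-0.95],"rot": [0,0,0],"fingers": 0},{"delta_pos": [0,0,-0.7],"rot": [0,0,0],"fingers": 0},{"delta_pos": [0,0,0],"rot": [0,0,0],"fingers": 0}])

```text
clock: 14.45
tcp_pos: [0.5409, 0.1681, 0.2166]
orientation: [0.002, -0.159, 0.987, 0.0]
wrist_force: [0.8, 0.0, -0.4]
finger_gap: 0.0854
```

```bash
python3 go.py .4875,.3125,.21; python3 - <<'E'
from h import *
for c in('top','scene'):
    p,d=snap(c); P=cloud(c,d); X,Y,Z=P[...,0],P[...,1],P[...,2]
    m=(np.hypot(X-.538,Y-.167)<.075)&(Z>.115)&(Z<.138); q=P[m]; A=np.c_[q[:,:2]-[.538,.167],np.ones(len(q))]; k=np.abs(q[:,2]-np.median(q[:,2]))<.003
    if k.sum()>30: print(c,'flange top plane',np.linalg.lstsq(A[k],q[k,2],rcond=None)[0],k.sum(),q[k].mean(0))
    # tab face points & clip dark
    m=(Z>.06)&(Z<.1)&(np.hypot(X-.488,Y-.31)<.035); print(c,'tab',m.sum(),P[m].mean(0) if m.sum() else '')
    cv2.imwrite(f'pics/s_{c}.png',cv2.resize(p[145:245,110:240] if c=='top' else p[140:215,160:255],None,fx=6,fy=6,interpolation=2))
E
```

```text
t 14.45 tcp [0.5409 0.1681 0.2166] yaw_y 108.34 tilt 0.27 j [ 0.16  0.3  -0.01  1.26  0.   -0.16] F [ 0.79  0.03 -0.43] gap 0.0854
.4875,.3125,.21 total [0.265 7.695 0.322] rows 8 each [0.033 0.962 0.04 ]
top flange top plane [-0.00020192 -0.00022792  0.13021856] 447 [0.52160836 0.15553342 0.13022448]
top tab 0 
scene flange top plane [-0.0047015  -0.00169281  0.1290258 ] 389 [0.53022013 0.1582686  0.12907715]
scene tab 62 [0.48604856 0.30869175 0.07960212]
```

View pics/s_scene.png

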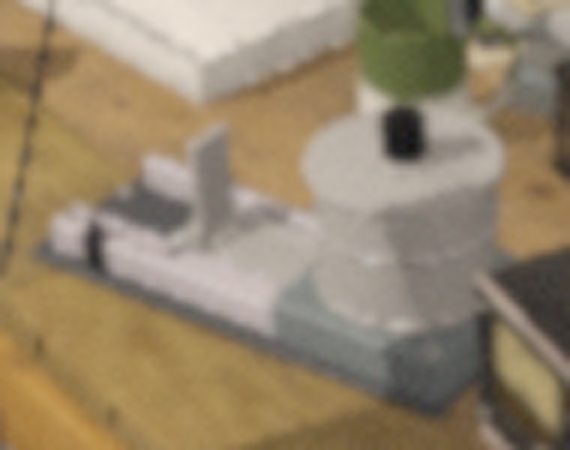

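The lid is on the canister, with the knob at (403,133) and the flange ellipse centred at (403,165). Depth reads 3–4 mm higher than a seated flange should be, so I check it against things of known height.

```bash
python3 - <<'E'
from h import *
for c in('top','scene'):
    p,d=load(c); P=cloud(c,d); X,Y,Z=P[...,0],P[...,1],P[...,2]
    f=lambda n,m: print(c,n,m.sum(),np.percentile(Z[m],[10,50,90]).round(4) if m.sum() else '', P[m].mean(0).round(4) if m.sum() else '')
    f('charger',(Z>.12)&(Z<.145)&(X>.45)&(X<.62)&(Y>-.09)&(Y<.06))
    f('knob',(Z>.145)&(Z<.17)&(np.hypot(X-.54,Y-.168)<.03))
    f('housing',(Z>.03)&(Z<.05)&(np.hypot(X-.54,Y-.168)<.1)&(np.hypot(X-.54,Y-.168)>.06))
    f('bench',(Z>-.02)&(Z<.015)&(X>.45)&(X<.5)&(Y>.05)&(Y<.12))
    f('flange',(Z>.12)&(Z<.14)&(np.hypot(X-.54,Y-.168)<.055)&(np.hypot(X-.54,Y-.168)>.02))
    m=(np.hypot(X-.538,Y-.167)<.08)&(Z>.122)&(Z<.138)
    cc=max(cv2.findContours(m.astype('uint8'),0,1)[0],key=cv2.contourArea)[:,0]
    print('edge',circ(ray(c,cv2.convexHull(cc)[:,0],np.median(Z[m]))[:,:2]))
E
```

```text
top charger 1721 [0.1271 0.1317 0.1355] [ 0.5516 -0.0229  0.1315]
top knob 47 [0.1542 0.1593 0.1625] [0.5355 0.1644 0.1587]
top housing 318 [0.033  0.0397 0.044 ] [0.5141 0.1473 0.0392]
top bench 289 [-0.0037  0.001   0.0059] [0.4737 0.084  0.0011]
top flange 473 [0.1261 0.1301 0.1335] [0.5208 0.1568 0.13  ]
edge [0.53627718 0.16647462 0.05742344]
scene charger 827 [0.1285 0.1311 0.1328] [ 0.5405 -0.0316  0.1307]
scene knob 49 [0.1464 0.1563 0.1592] [0.5335 0.1613 0.1544]
scene housing 209 [0.0317 0.0386 0.0418] [0.4916 0.1433 0.0378]
scene bench 189 [-0.0025  0.0001  0.0059] [0.4754 0.0854 0.0008]
scene flange 297 [0.1271 0.1291 0.1311] [0.5365 0.1619 0.1291]
edge [0.53442895 0.16326505 0.06046706]
```

The references are right to within about 0.7 mm, so the flange really looks about 3 mm high. I press on top of the knob with shut fingers. The contact height will also measure it, since the knob top is at 0.156 when seated.

>>> arm_command(rows=[{"delta_pos": [0.1,0,0],"rot": [0,0,0],"fingers": 1},{"delta_pos": [0,0,0],"rot": [0,0,0],"fingers": 1},{"delta_pos": [0,0,0.5],"rot": [0,0,0],"fingers": 1},{"delta_pos": [0,0,0.6],"rot": [0,0,0],"fingers": 1},{"delta_pos": [0,0,0.6],"rot": [0,0,0],"fingers": 1},{"delta_pos": [0,0,0.5],"rot": [0,0,0],"fingers": 1},{"delta_pos": [0,0,0.3],"rot": [0,0,0],"fingers": 1},{"delta_pos": [0,0,0],"rot": [0,0,0],"fingers": 1}])

```text
clock: 15.35
tcp_pos: [0.5368, 0.1671, 0.1623]
orientation: [-0.001, -0.159, 0.987, 0.0]
wrist_force: [0.5, -0.0, -0.5]
finger_gap: 0.0001
```

>>> arm_command(rows=[{"delta_pos": [0,0,0.15],"rot": [0,0,0],"fingers": 1},{"delta_pos": [0,0,0],"rot": [0,0,0],"fingers": 1}])

```text
clock: 15.55
tcp_pos: [0.5377, 0.1672, 0.1608]
orientation: [0.0, -0.159, 0.987, 0.0]
wrist_force: [0.7, -0.6, -0.3]
finger_gap: 0.0001
```

>>> arm_command(rows=[{"delta_pos": [0,0,0.1],"rot": [0,0,0],"fingers": 1},{"delta_pos": [0,0,0],"rot": [0,0,0],"fingers": 1}])

```text
clock: 15.75
tcp_pos: [0.5378, 0.1672, 0.159]
orientation: [0.0, -0.159, 0.987, 0.0]
wrist_force: [0.4, -0.7, -0.1]
finger_gap: 0.0002
```

>>> arm_command(rows=[{"delta_pos": [0,0,0.06],"rot": [0,0,0],"fingers": 1},{"delta_pos": [0,0,0],"rot": [0,0,0],"fingers": 1}])

```text
clock: 15.95
tcp_pos: [0.5379, 0.1672, 0.1578]
orientation: [0.0, -0.159, 0.987, 0.0]
wrist_force: [1.3, -0.0, 0.6]
finger_gap: 0.0002
```

>>> arm_command(rows=[{"delta_pos": [0,0,0.08],"rot": [0,0,0],"fingers": 1},{"delta_pos": [0,0,0],"rot": [0,0,0],"fingers": 1}])

```text
clock: 16.15
tcp_pos: [0.5379, 0.1671, 0.1561]
orientation: [0.0, -0.159, 0.987, -0.0]
wrist_force: [0.2, -0.6, 1.2]
finger_gap: 0.0002
```

>>> arm_command(rows=[{"delta_pos": [0,0,0.08],"rot": [0,0,0],"fingers": 1},{"delta_pos": [0,0,0],"rot": [0,0,0],"fingers": 1}])

```text
clock: 16.35
tcp_pos: [0.538, 0.1671, 0.156]
orientation: [0.001, -0.159, 0.987, -0.0]
wrist_force: [-2.0, -1.2, 11.2]
finger_gap: 0.0002
```

First contact and a hard stop came at exactly 0.156, which means it is seated (the depth reading was off by about 3 mm there). One firmer push to ~20 N, then back off.

>>> arm_command(rows=[{"delta_pos": [0,0,0.08],"rot": [0,0,0],"fingers": 1},{"delta_pos": [0,0,0],"rot": [0,0,0],"fingers": 1}])

```text
clock: 16.55
tcp_pos: [0.538, 0.1671, 0.156]
orientation: [0.002, -0.159, 0.987, -0.0]
wrist_force: [-6.4, -1.6, 20.5]
finger_gap: 0.0003
```

>>> arm_command(rows=[{"delta_pos": [0,0,-0.4],"rot": [0,0,0],"fingers": 1},{"delta_pos": [0,0,-0.95],"rot": [0,0,0],"fingers": 0},{"delta_pos": [0,0,-0.95],"rot": [0,0,0],"fingers": 0},{"delta_pos": [0,0,-0.8],"rot": [0,0,0],"fingers": 0},{"delta_pos": [0,0.96,0],"rot": [0,0,0],"fingers": 0},{"delta_pos": [0,0.96,0],"rot": [0,0,0],"fingers": 0},{"delta_pos": [0,0.96,0],"rot": [0,0,0],"fingers": 0},{"delta_pos": [0,0.96,0],"rot": [0,0,0],"fingers": 0},{"delta_pos": [0,0.96,0],"rot": [0,0,0],"fingers": 0},{"delta_pos": [0,0.96,0],"rot": [0,0,0],"fingers": 0},{"delta_pos": [0,0.96,0],"rot": [0,0,0],"fingers": 0},{"delta_pos": [0,0.6,0],"rot": [0,0,0],"fingers": 0},{"delta_pos": [0,0,0],"rot": [0,0,0],"fingers": 0},{"delta_pos": [0,0,0],"rot": [0,0,0],"fingers": 0}])

```text
clock: 17.95
tcp_pos: [0.4914, 0.3059, 0.2144]
orientation: [-0.0, -0.16, 0.987, -0.0]
wrist_force: [0.7, -0.2, -0.3]
finger_gap: 0.0855
```

```bash
python3 go.py .490,.3125,.066; python3 - <<'E'
from h import *
C=np.array([.538,.167])
# clip ear in both views by triangulation: dark pixels
L=[]
for c,(x0,y0,x1,y1) in(('top',(130,222,150,242)),('scene',(166,170,186,192))):
    p,d=load(c); g=p.max(2).astype(float)[y0:y1,x0:x1]; w=np.clip(95-g,0,None); n,l,s,cc=cv2.connectedComponentsWithStats((w>0).astype('uint8'))
    for i in range(1,n):
        if s[i,4]>4: 
            ys,xs=np.nonzero(l==i); ww=w[l==i]; px=[(xs*ww).sum()/ww.sum()+x0,(ys*ww).sum()/ww.sum()+y0]
            print(c,px,s[i],[ray(c,[px],z)[0].round(4) for z in(.036,.041)])
E
```

```text
t 17.95 tcp [0.4914 0.3059 0.2144] yaw_y 108.36 tilt 0.04 j [ 0.42  0.33  0.02  1.27 -0.    0.1 ] F [ 0.7  -0.16 -0.34] gap 0.0855
.490,.3125,.066 total [-0.039  0.338  7.422] rows 8 each [-0.005  0.042  0.928]
scene [np.float64(183.9), np.float64(174.1)] [17  3  3  3  6] [array([0.4587, 0.3462, 0.036 ]), array([0.4551, 0.3392, 0.041 ])]
scene [np.float64(175.31578947368422), np.float64(181.89750692520775)] [ 8  8  4  8 18] [array([0.4056, 0.3195, 0.036 ]), array([0.4023, 0.3126, 0.041 ])]
```

The tab is at (0.490, 0.3135), which agrees with the canister axis + 155 mm along the slide. The clip is estimated at about 47–49 mm. Now I descend around the tab.

>>> arm_command(rows=[{"delta_pos": [-0.05,0.38,0.5],"rot": [0,0,0],"fingers": 0},{"delta_pos": [0,0,0.95],"rot": [0,0,0],"fingers": 0},{"delta_pos": [0,0,0.95],"rot": [0,0,0],"fingers": 0},{"delta_pos": [0,0,0.95],"rot": [0,0,0],"fingers": 0},{"delta_pos": [0,0,0.95],"rot": [0,0,0],"fingers": 0},{"delta_pos": [0,0,0.95],"rot": [0,0,0],"fingers": 0},{"delta_pos": [0,0,0.95],"rot": [0,0,0],"fingers": 0},{"delta_pos": [0,0,0.8],"rot": [0,0,0],"fingers": 0},{"delta_pos": [0,0,0.5],"rot": [0,0,0],"fingers": 0},{"delta_pos": [0,0,0],"rot": [0,0,0],"fingers": 0},{"delta_pos": [0,0,0],"rot": [0,0,0],"fingers": 0}])

```text
clock: 19.05
tcp_pos: [0.4902, 0.3136, 0.0648]
orientation: [-0.0, -0.159, 0.987, 0.0]
wrist_force: [0.0, -0.2, 1.2]
finger_gap: 0.0853
```

>>> arm_command(rows=[{"delta_pos": [0,0,0],"rot": [0,0,0],"fingers": 1},{"delta_pos": [0,0,0],"rot": [0,0,0],"fingers": 1},{"delta_pos": [0,0,0],"rot": [0,0,0],"fingers": 1},{"delta_pos": [0,0,0],"rot": [0,0,0],"fingers": 1},{"delta_pos": [0,0,0],"rot": [0,0,0],"fingers": 1},{"delta_pos": [0,0,0],"rot": [0,0,0],"fingers": 1},{"delta_pos": [0,0,0],"rot": [0,0,0],"fingers": 1},{"delta_pos": [0,0,0],"rot": [0,0,0],"fingers": 1},{"delta_pos": [0,0,0],"rot": [0,0,0],"fingers": 1},{"delta_pos": [0,0,0],"rot": [0,0,0],"fingers": 1}], squeeze=70)

```text
clock: 20.05
tcp_pos: [0.4902, 0.3135, 0.065]
orientation: [0.0, -0.159, 0.987, -0.0]
wrist_force: [-1.1, -2.3, 5.0]
finger_gap: 0.0072
```

```bash
python3 go.py
```

```text
t 20.05 tcp [0.4902 0.3135 0.065 ] yaw_y 108.33 tilt 0.02 j [ 0.43  0.43 -0.21  0.93 -0.    0.11] F [-1.08 -2.33  4.99] gap 0.0072
```

The tab is gripped with a gap of 7.2 mm. I pull 46 mm and check by camera.

>>> arm_command(rows=[{"delta_pos": [0,0.2,0],"rot": [0,0,0],"fingers": 1},{"delta_pos": [0,0.4,0],"rot": [0,0,0],"fingers": 1},{"delta_pos": [0,0.5,0],"rot": [0,0,0],"fingers": 1},{"delta_pos": [0,0.5,0],"rot": [0,0,0],"fingers": 1},{"delta_pos": [0,0.4,0],"rot": [0,0,0],"fingers": 1},{"delta_pos": [0,0.3,0],"rot": [0,0,0],"fingers": 1},{"delta_pos": [0,0,0],"rot": [0,0,0],"fingers": 1},{"delta_pos": [0,0,0],"rot": [0,0,0],"fingers": 1},{"delta_pos": [0,0,0],"rot": [0,0,0],"fingers": 1}])

```text
clock: 20.95
tcp_pos: [0.4762, 0.3559, 0.065]
orientation: [0.0, -0.159, 0.987, -0.001]
wrist_force: [0.3, -7.5, 6.0]
finger_gap: 0.0068
```

```bash
python3 go.py; python3 - <<'E'
from h import *
t=pose()[1]; e=np.array([-.3146,.949]); print('out',(t[:2]-[.4902,.3135])@e)
a,_=snap('top'); b,_=snap('scene')
A=cv2.resize(a[205:245,120:170],None,fx=8,fy=8,interpolation=2); B=cv2.resize(b[160:195,155:205],None,fx=8,fy=8,interpolation=2)
cv2.imwrite('pics/g.png',np.hstack([A[:280],B[:280]])); print(A.shape,B.shape)
E
```

```text
t 20.95 tcp [0.4762 0.3559 0.065 ] yaw_y 108.28 tilt 0.17 j [ 0.51  0.45 -0.18  0.95 -0.    0.19] F [ 0.27 -7.5   5.98] gap 0.0068
out 0.04465105075002047
(320, 400, 3) (280, 400, 3)
```

View pics/g.png

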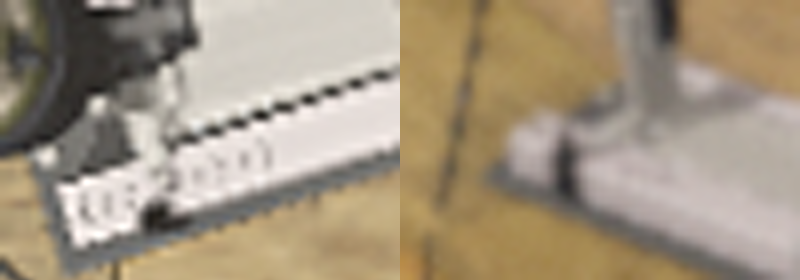

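In the left half (top view) the pointer bar runs down from (150,110) to about (165,185), and the black clip is at (157,215), slightly farther out. The gate is a few mm short. I measure this with profiles along the slide.

```bash
python3 - <<'E'
from h import *
p,d=load('top'); g=p.astype(float).mean(2)
C=np.array([.5389,.1663]); e=np.array([-.3146,.949]); l=np.array([-.949,-.3146])
s=np.arange(.180,.222,.002)
print('s-.155 mm',((s-.155)*1e3).round().astype(int))
for lat,z in((.038,.034),(.042,.034),(.045,.034),(.048,.034),(.051,.036),(.053,.042),(.055,.042),(.057,.042),(.060,.042),(.063,.04)):
    X=np.c_[C+s[:,None]*e+lat*l,np.full(len(s),z)]; q=proj('top',X).astype('float32')
    print(lat,cv2.remap(g.astype('float32'),q[:,0].reshape(1,-1),q[:,1].reshape(1,-1),1)[0].round().astype(int))
gg=p.max(2).astype(float)[224:240,130:150]; w=np.clip(110-gg,0,None); w[:, :4]=0; n,L,st,_=cv2.connectedComponentsWithStats((w>0).astype('uint8'))
for i in range(1,n):
    k=L==i; ys,xs=np.nonzero(k); ww=w[k]; px=[(xs*ww).sum()/ww.sum()+130,(ys*ww).sum()/ww.sum()+224]
    for z in (.036,.043):
        D=ray('top',[px],z)[0][:2]-C; print(px,st[i],z,'e',D@e-.155,'lat',D@l)
E
```

```text
s-.155 mm [25 27 29 31 33 35 37 39 41 43 45 47 49 51 53 55 57 59 61 63 65 67]
0.038 [226 228 227 226 224 222 205 184 179 178 172 180 202 216 225 225 226 226
 225 226 226 226]
0.042 [222 217 210 216 220 201 181 162 171 197 197 199 210 219 224 209 177 196
 215 221 219 200]
0.045 [212 202 194 202 219 204 181 163 153 175 190 207 215 223 225 225 217 217
 216 219 222 204]
0.048 [217 207 203 205 219 216 193 167 148 165 175 180 184 193 200 219 210 180
 197 217 222 215]
0.051 [222 220 221 220 223 221 217 215 197 172 139 127 123 125 138 174 188 203
 221 227 225 221]
0.053 [225 223 221 220 221 224 222 196 163 125  99  94  93  92 126 161 195 223
 226 225 223 223]
0.055 [232 227 221 223 230 231 220 189 154 108  64  55  48  55  87 133 180 227
 227 231 231 230]
0.057 [215 205 210 228 228 214 193 173 144  98  50  44  41  43  58 107 158 210
 227 247 235 212]
0.06 [157 153 149 151 143 133 122 108  85  68  55  48  47  50  51  92 131 153
 160 157 140 127]
0.063 [108 109 111 109 101  84  72  68  62  59  52  55  67  78  82  85 102 111
 112 114 115 107]
[np.float64(134.80733944954127), np.float64(224.23853
[... 208 characters left out ...]
np.float64(140.03456495828368), np.float64(232.19547079856972)] [ 8  6 12  5 26] 0.036 e 0.047593454556264764 lat 0.05943471080426173
[np.float64(140.03456495828368), np.float64(232.19547079856972)] [ 8  6 12  5 26] 0.043 e 0.045700047663747884 lat 0.060103448085308174
[np.float64(134.0), np.float64(235.0)] [ 4 11  1  1  1] 0.036 e 0.0698264410412062 lat 0.06207031949124328
[np.float64(134.0), np.float64(235.0)] [ 4 11  1  1  1] 0.043 e 0.06782553089843088 lat 0.06272631280285271
[np.float64(134.0), np.float64(239.0)] [ 4 15  1  1  1] 0.036 e 0.07367739700877282 lat 0.07460940504237491
[np.float64(134.0), np.float64(239.0)] [ 4 15  1  1  1] 0.043 e 0.07165786632289614 lat 0.07520476806246112
```

Relative to the same camera datum, the ear is centred at about 47–49 mm and the pointer is now at about 43–45 mm (44.7 by TCP travel). I pull 3.5 mm more.

>>> arm_command(rows=[{"delta_pos": [0,0.09,0],"rot": [0,0,0],"fingers": 1},{"delta_pos": [0,0.1,0],"rot": [0,0,0],"fingers": 1},{"delta_pos": [0,0,0],"rot": [0,0,0],"fingers": 1},{"delta_pos": [0,0,0],"rot": [0,0,0],"fingers": 1},{"delta_pos": [0,0,0],"rot": [0,0,0],"fingers": 1},{"delta_pos": [0,0,0],"rot": [0,0,0],"fingers": 1}])

```text
clock: 21.65
tcp_pos: [0.4751, 0.3593, 0.065]
orientation: [0.0, -0.159, 0.987, -0.002]
wrist_force: [0.9, -8.6, 6.3]
finger_gap: 0.007
```

```bash
python3 go.py; python3 - <<'E'
from h import *
t=pose()[1]; e=np.array([-.3146,.949]); print('out',(t[:2]-[.4902,.3135])@e)
a,_=snap('top'); b,d=snap('scene'); P=cloud('scene',d)
A=cv2.resize(a[208:243,125:160],None,fx=16,fy=16,interpolation=2); cv2.imwrite('pics/g2.png',A)
p=a; g=p.astype('float32').mean(2); C=np.array([.5389,.1663]); l=np.array([-.949,-.3146]); s=np.arange(.186,.214,.002)
for lat,z in((.038,.034),(.042,.034),(.045,.034),(.048,.034),(.053,.042),(.055,.042),(.057,.042)):
    q=proj('top',np.c_[C+s[:,None]*e+lat*l,np.full(len(s),z)]).astype('float32'); print(lat,cv2.remap(g,q[:,0].reshape(1,-1),q[:,1].reshape(1,-1),1)[0].round().astype(int))
m=(P[...,2]>.145)&(P[...,2]<.17)&(np.hypot(P[...,0]-.535,P[...,1]-.163)<.03); print('knob z',m.sum(),np.percentile(P[m][:,2],[50,90]))
E
```

```text
t 21.65 tcp [0.4751 0.3593 0.065 ] yaw_y 108.26 tilt 0.19 j [ 0.51  0.45 -0.17  0.95 -0.    0.2 ] F [ 0.89 -8.62  6.3 ] gap 0.007
out 0.048185139604022806
0.038 [227 226 227 219 195 171 169 169 180 201 214 222 224 225]
0.042 [217 222 205 184 159 159 171 174 183 206 220 224 209 177]
0.045 [204 223 210 189 163 147 157 168 189 206 221 224 225 218]
0.048 [207 221 219 197 173 157 163 167 178 186 195 201 218 209]
0.053 [220 220 223 222 196 163 126 100  95  93  92 125 160 196]
0.055 [223 229 230 220 190 154 109  66  56  47  54  87 133 180]
0.057 [228 227 214 193 172 143  98  52  45  42  44  58 107 157]
knob z 43 [0.15402738 0.15694034]
```

View pics/g2.png

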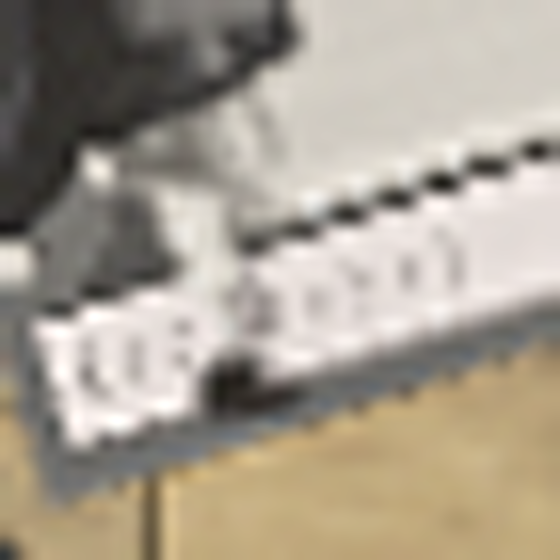

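The pointer bar runs from (195,210) to (220,300) and its line meets the black clip at (235,385), so they are aligned to within about 2 mm. Travel is 48.2 mm, the spring pull is about 8 N, and the grip is steady. I hand it in.

```bash
python3 -c "
from h import *
print(env.hand_in()); s=env.get_state(); print(s['clock'],s['tcp_pos'],s['wrist_force'],s['finger_gap'])"
```

```text
the job is handed in; nothing more can be done
None
the job is handed in; nothing more can be done
```

I pressed the lid home on the canister, then pulled the gate out to the index clip and handed the job in at about 22 s with the gripper still holding it. No verdict was reported.

- **Lid:** Closed fingers pressing on the knob first met resistance at 0.156 m, which is the seated height, and it did not sink further at 20 N. An earlier depth reading had put the flange 3–4 mm too high. The touch measurement disagreed, and I trusted the touch. The last camera reading of the knob was 0.154–0.157 m. In the camera fits the flange lay 1–3 mm off the canister axis.
- **Gate:** It is 48.2 mm out by arm travel. The index clip measured about 46–49 mm across the two camera views. In the last picture the pointer's line met the clip to within about 2 mm, inside the 5 mm allowed. I could not measure it more finely because the pointer is blurred. The spring pulls with about 8 N and the grip was steady.
- **Clip, mug, battery and pliers:** The arm was kept clear of them. The clip's measured position did not change between pictures; I did not re-measure the mug, battery or pliers at the end.

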